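Pop the mushroom cap off the laser engraver's control box

TASK

The worn round mushroom cap in the U-shaped guard must come off its control box. Take the fork puller by its handle, hook the fork under the cap from the open side of the guard and pull straight up until the cap pops out, then leave the cap in the small aluminium tray and stand the puller upright on the deck. Do not touch the cap with the fingers, and do not press the start button, move the lever or disturb the bottle, the coaster or the mouse.

Things in the scene. Friction and masses are not known exactly. Their poses are not given: they have to be found in the camera images.
- puller_grip (a point): Middle of the handle of the loose steel fork puller: a C-shaped tool 94 mm tall, 160 g, standing on its fork; own z up, own +x the way the fork points. This point is 72 mm above its foot. Handle: square upright black bar 18 x 18 mm (sides along own x and y), 48 mm long, straight above the middle of the fork.
- puller_slot (a point): Middle of the puller's fork, at the prongs' upper faces, 68 mm below puller_grip; axes as there. Two flat prongs, 4 mm thick, own x -32 to 28 mm, each 9 mm wide, 22 mm apart, 40 mm over all; tips (x 24 to 28) have lips 3 mm high. Upright web 40 mm wide at x -32 to -24; from it a bar 22 mm wide, 34 mm above the prongs, reaches over the slot to the handle.
- cap_center (a point): Middle of the loose black mushroom cap (46 mm tall, 40 g, own z up), 23 mm above the bottom of its stem. Domed head 40 mm in diameter, 12 mm thick; stem 16 mm in diameter, 34 mm long, flat at the bottom, so that it can stand. Two spring balls in the box hold it by a groove near the stem's end: about 10 N straight up pops it in the first 5 mm; after 18 mm it is out of the hole.
- cap_head (a point): Centre of the underside of the cap's head, 11 mm above cap_center; snapped in, it is 16 mm above the box's top, 66 mm above the deck. Once lifted, the head lies loosely on the two prongs, between lips and web.
- capbox: Fixed grey control box 84 x 84 mm and 50 mm high that carries the mushroom cap at its centre; origin under its centre, z up. A steel U-shaped guard stands 20 mm above its top: side walls with inner faces at own y = -35 and +35 mm, back wall with inner face at own x = +35 mm. It is open towards own -x, so the fork enters moving along own +x.
- tray: Fixed aluminium parts tray with a black floor, outside 100 mm (own x) x 120 mm (own y), 15 mm high, walls 4 mm, inner floor 6 mm above the deck; origin under its centre.
- startbox: Fixed grey control box 70 x 70 mm, 50 mm high, with a spring push button in a round housing on top (together under 85 mm high); origin under its centre.
- start (a joint): Travel of the start button on that box, m: 0 up, 0.006 fully pressed. Must not be pressed.
- leverbox: Fixed grey control box 70 x 70 mm, 50 mm high, with a small toggle lever on top (together up to 131 mm high); origin under its centre.
- lever (a joint): Angle of that lever, rad: 0 leaning to the box's own -x, 1 to +x. Must stay as it is.
- cleaner_center (a point): Middle of a loose upright white bottle, 40 mm in diameter, 115 mm tall; bystander.
- coaster: Loose wooden coaster, 80 mm in diameter, 6 mm thick, lying on the deck; origin under its centre; bystander.
- mouse: Loose black computer mouse, 95 x 56 mm, 28 mm high; origin under its centre; bystander.

How it is judged:
On the way, in this order (a step that is already met when the one before it is completed fails the run):
1. the held puller's fork is under the cap's head while the cap is still snapped in (x of cap_center in the frame of puller_grip between -0.009 and 0.009 m and y of cap_center in the frame of puller_grip between -0.006 and 0.006 m and z of cap_center in the frame of puller_grip between -0.081 and -0.06 m and distance of cap_center from where it was at the start of the episode below 0.004 m and contact force between the fingers and puller above 1 N).
2. the cap is lifted clear of its box on the puller (z of cap_center in the frame of capbox above 0.076 m and horizontal distance between cap_center and capbox below 0.03 m and contact force between puller and cap above 0.05 N and contact force between the fingers and puller above 1 N).
At the end, for the whole second after the job is handed in: The cap rests inside the tray, standing or lying (its middle within 46 mm x 56 mm of the tray's centre and under 36 mm above the tray's underside), off the puller; the puller stands upright (within 0.1 rad) directly on the deck (not on the tray, coaster or a box); both are at rest and released (x of cap_center in the frame of tray between -0.046 and 0.046 m and y of cap_center in the frame of tray between -0.056 and 0.056 m and z of cap_center in the frame of tray below 0.036 m and contact force between cap and tray above 0.05 N and contact force between cap and puller below 0.02 N and linear speed of each of cap, puller below 0.03 m/s and angle between puller_grip's own z axis and vertical below 0.1 rad and height (world z) of puller_grip between 0.068 and 0.0755 m); the robot touches nothing.
It fails at once if the fingers touch the cap (contact force between the fingers and cap above 0.5 N).
It fails at once if the start button is pressed (value of joint start above 0.003 m).
It fails at once if the lever is moved (value of joint lever above 0.2 rad or value of joint lever below -0.2 rad).
It fails at once if the bottle is pushed by more than 15 mm or tipped (distance of cleaner_center from where it was at the start of the episode above 0.015 m or angle between cleaner_center's own z axis and vertical above 0.3 rad).
It fails at once if the coaster or the mouse is pushed by more than 15 mm (distance of any of coaster, mouse from where it was at the start of the episode above 0.015 m).
It also fails if it takes over 67 s, if anything falls off the work surface, if the arm or the gripper's body presses on something with over 40 N, if the wrist force passes 120 N, or if a joint passes its speed limit or range.

ROBOT

A 7-joint arm with a two-finger parallel gripper is mounted at the origin on the work surface. World frame = base frame: x ahead of the robot, y to its left, z up, the work surface at z = 0. Lengths are in m, angles in rad, forces in N, time in s.
With the tool pointing down it reaches from about 0.425 to 0.95 m from the base axis. Payload 4.7 kg.
Tool frame: the origin (TCP) lies between the finger pads; the fingertips stand 25 mm ahead of it and the grasp point (between the pads) lies 6 mm ahead of it; z points along the fingers, y is the line along which they close (so a half turn about z gives the same grasp; the last joint's range is limited). The gripper opens to 85 mm and grips with 20 to 120 N. Pads are 22 mm wide; open, the fingers measure 114 mm over their backs; the gripper's body (76 mm by 85 mm) begins 54 mm behind the grasp point. The pads swing forward as they close: fully open they stand 13 mm farther back than shut.
Start: joints at [1.304, 0.469, -0.049, 1.532, 0.024, 1.141, -0.082], TCP at [0.159, -0.656, 0.256] pointing down, gripper open.
Joint ranges: [-2.59, 2.59], [-0.33, 1.99], [-1.39, 1.29], [0.1, 2.45], [-1.04, 4.18], [0.21, 1.99], [-2.66, 2.66]. Speed limits (rad/s): [2.57, 2.57, 3.14, 3.14, 3.14, 3.14, 3.14].

INTERFACE

Orientations are given as a 3x3 rotation matrix whose columns are the frame's x, y, z axes.
In Python, from rig import * gives the robot as it stands. Calls block until the motion is done:
- movep(position, orientation): joint-space move of the TCP to a pose.
- move_l(position, attitude=None, feed=0.15, until_force=None): straight line of the TCP; attitude=None keeps the orientation; feed is the mean speed in m/s. With until_force (N) it stops when the force on the tool has changed by that much, and returns True; else False.
- move_joints(angles): joint-space move.
- command_gripper(opening, newtons=None): finger opening in m; newtons is the grip in N (None keeps the last); returns when the fingers have stopped.
- sleep(seconds).
- inverse_kinematics(position, orientation): joint angles nearest the present ones, or None.
- sense(): the state.
- camera(name): name is "scene" or "top" or "wrist"; returns (picture, depth): 384x512x3 uint8, red, green, blue; 384x512 float32, m along the optical axis (not along the pixel's ray), 0 where there is no reading.
- camera_params(name): a dict with "K" (3x3 intrinsics, pixels), "position" and "rotation" of the camera in the world; the wrist camera has in their place "tool_from_camera" (4x4, takes a point from camera to tool coordinates, whose origin is the TCP and whose axes are the flange's). Camera axes: x right, y down, z forward; pixel columns grow to the right and rows downward; lengths in m; the calibration is good to about 2 mm. The wrist camera is an equidistant fisheye: a pixel r from the principal point sees the ray r / f radians off the axis. A picture is of the moment at which its call begins: read the wrist's pose just before it. camera_params takes no time and is no camera call.
A pose or a line that the arm cannot do raises Unreachable and nothing moves.
- finish_job(): hands the job in; it is judged then, once.
The state is a dict: "time_s": time; "joint_pos": joint angles; "qd": joint speeds; "joint_efforts": joint torques, N m; "position": TCP position; "tcp_rot": TCP orientation; "wrist_force": force on the tool from outside, world axes, zero at the start; "ft_torque": the same for the moment, N m; "finger_gap": finger opening in m; "gripper_force": force on a finger pad.
Only numpy, scipy, OpenCV 4.12 (cv2) and the standard library are available. Lean on these libraries where they do the work, as an engineer would, in place of code of your own. Each camera call takes 0.05 s, during which the arm holds its last target. There are 200 camera calls.

## Working session

There is one attempt and no reset: what is moved stays moved. The work goes in short steps, each a Python script; the robot and the scene stay as the last script left them, time stands still between calls to the robot, and variables do not carry over. Pictures are saved under pics/ and viewed, at most 13 in all, crops included, and the job is handed in when it is done.

```bash
mkdir -p pics; ls
python3 - <<'E'
from rig import *
import cv2,numpy as np
for n in ("scene","top"):
    p,d=camera(n); np.savez(f"pics/{n}.npz",p=p,d=d)
    cv2.imwrite(f"pics/{n}.png",cv2.resize(p[:,:,::-1],(768,576)))
    c=camera_params(n); print(n,c)
print(camera_params("wrist")); s=sense(); print(s["time_s"],s["position"],s["tcp_rot"])
E
```

```text
pics
scene {'K': array([[384.35193885,   0.        , 260.926103  ],
       [  0.        , 384.35193885, 182.82632207],
       [  0.        ,   0.        ,   1.        ]]), 'position': array([0.91381006, 0.36483181, 0.78647503]), 'rotation': array([[-0.75395302,  0.54586302, -0.36549748],
       [ 0.65687192,  0.61913884, -0.43033286],
       [-0.00860911, -0.56453579, -0.82536369]])}
top {'K': array([[497.63985713,   0.        , 252.95518193],
       [  0.        , 497.63985713, 196.51716231],
       [  0.        ,   0.        ,   1.        ]]), 'position': array([0.53176506, 0.00287606, 1.15061775]), 'rotation': array([[-0.00161704, -0.99617187,  0.08740137],
       [-0.99999772,  0.00148889, -0.00153134],
       [ 0.00139535, -0.08740365, -0.996172  ]])}
{'K': array([[297.31863964,   0.        , 256.04506305],
       [  0.        , 297.31863964, 189.72656772],
       [  0.        ,   0.        ,   1.        ]]), 'tool_from_camera': array([[-4.94792776e-05, -9.45548208e-01, -3.25482079e-01,
         8.41639687e-02],
       [ 9.99999899e-01, -1.91993089e-04,  4.05734932e-04,
         1.18755611e-03],
       [-4.46132248e-04, -3.25482026e-01,  9.45548122e-01,
        -1.17804851e-01],
       [ 0.00000000e+00,  0.00000000e+00,  0.00000000e+00,
         1.00000000e+00]])}
0.1 [ 0.15887868 -0.65553348  0.25537665] [[ 9.71860081e-01  2.35558346e-01 -4.97603312e-04]
 [ 2.35558857e-01 -9.71858591e-01  1.70419269e-03]
 [-8.21632416e-05 -1.77345172e-03 -9.99998424e-01]]
```

View pics/scene.png

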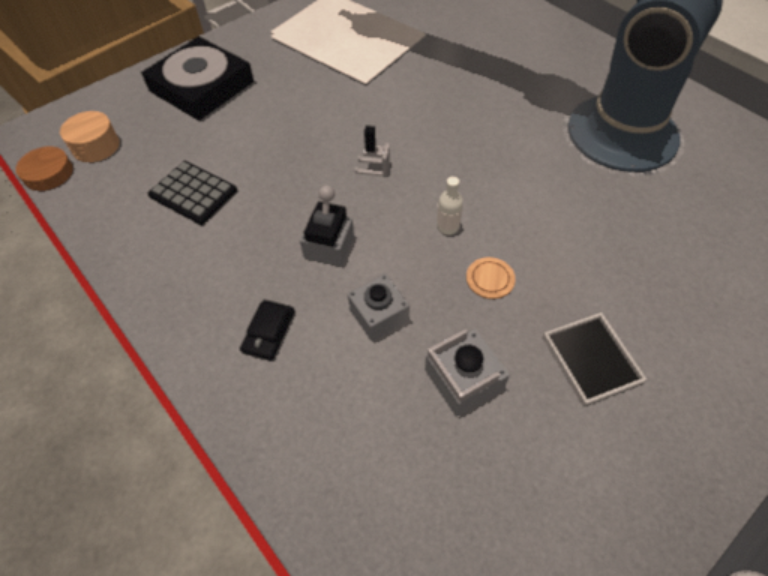

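View pics/top.png

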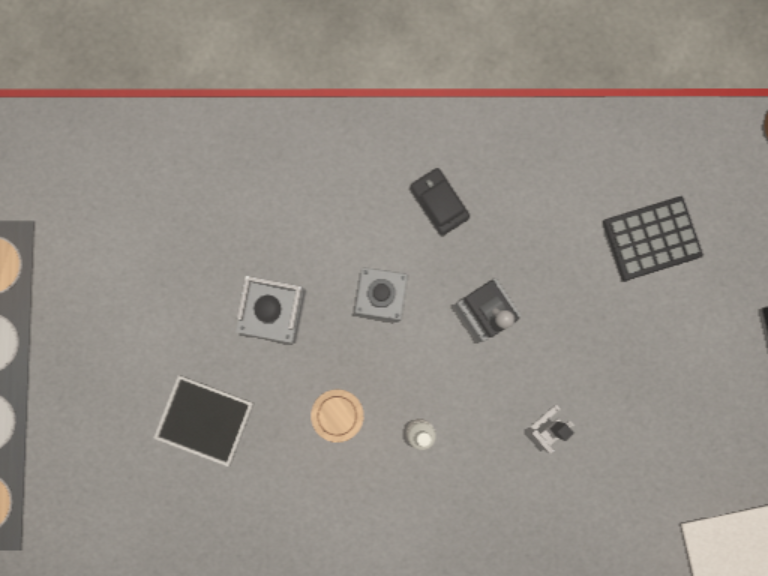

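The scene view shows the boxes, tray and puller. In the top view (1.5x pixels), the capbox is at (268,310) with its guard open towards image-down. The tray is at (203,420), the coaster at (337,415), the bottle at (420,434), and the puller at (550,430) with its handle top at (563,430). Next I'll measure these.

```bash
cat > h.py <<'E'
import numpy as np,cv2
from rig import *
def ray_plane(n,uv,z):
    c=camera_params(n); uv=np.atleast_2d(uv).astype(float)
    r=np.c_[uv,np.ones(len(uv))]@np.linalg.inv(c["K"]).T@c["rotation"].T
    return c["position"]+r*((z-c["position"][2])/r[:,2])[:,None]
def cloud(n,d):
    c=camera_params(n); v,u=np.mgrid[:384,:512]
    r=np.stack([u,v,np.ones_like(u)],-1)@np.linalg.inv(c["K"]).T
    return c["position"]+(r*d[...,None])@c["rotation"].T
def rect(P):
    (c,s,a)=cv2.minAreaRect((P[:,:2]*1000).astype(np.float32)); return np.round(c,1),np.round(s,1),round(a,1)
E
python3 - <<'E'
from h import *
f=np.load("pics/top.npz"); p,d=f["p"],f["d"]; X=cloud("top",d)
def reg(u0,u1,v0,v1,z0,z1):
    s=X[int(v0/1.5):int(v1/1.5),int(u0/1.5):int(u1/1.5)].reshape(-1,3); return s[(s[:,2]>z0)&(s[:,2]<z1)]
for nm,a in dict(box=(228,312,265,350,.044,.056),guard=(228,312,265,350,.064,.074),cap=(250,285,293,328,.071,.09),tray=(145,260,365,475,.008,.03),start=(345,415,260,330,.044,.056),bottle=(395,445,410,460,.05,.2),puller_hi=(520,585,400,460,.06,.12),puller_mid=(520,585,400,460,.03,.05),puller_low=(520,585,400,460,.003,.02),coaster=(300,370,380,450,.003,.02),lever=(445,530,270,350,.06,.2)).items():
    P=reg(*a); print(nm,len(P),P.mean(0).round(4),P[:,2].max().round(4),*rect(P))
# tray corners by light mask; guard corners by rays
print("guard corners",ray_plane("top",np.array([[245,278],[301,287]])/1.5,.07).round(4).tolist())
print("box front",ray_plane("top",np.array([[239,333],[296,343]])/1.5,.05).round(4).tolist())
print("tray",ray_plane("top",np.array([[180,377],[251,403],[228,464],[155,437]])/1.5,.015).round(4).tolist())
cr=p[265:310,345:395,::-1]; cv2.imwrite("pics/pl.png",cv2.resize(cr,(600,540),interpolation=cv2.INTER_CUBIC))
E
```

```text
box 902 [0.6014 0.1653 0.0506] 0.0558 [607.6 164.9] [84.3 83.9] 79.1
guard 297 [0.6243 0.163  0.0704] 0.074 [616.7 163.6] [82.9 63.5] 78.6
cap 259 [0.6074 0.1645 0.0772] 0.0842 [607.8 164.7] [39.1 37. ] 0.7
tray 923 [0.4414 0.2698 0.012 ] 0.0216 [426.5 274.4] [121.1 135.1] 69.7
start 706 [6.304e-01 4.000e-04 5.050e-02] 0.056 [6.312e+02 3.000e-01] [70.1 69.9] 81.0
bottle 285 [ 0.4273 -0.0559  0.0871] 0.1202 [425.4 -57. ] [37.8 38.3] 47.8
puller_hi 116 [ 0.4329 -0.2547  0.0879] 0.098 [ 432.  -256.6] [18.6 18.1] 39.6
puller_mid 168 [ 0.4199 -0.2406  0.0454] 0.0499 [ 425.5 -248.8] [39.5 43.8] 40.3
puller_low 262 [ 0.432  -0.2556  0.0051] 0.02 [ 428.8 -259.6] [98.7 88.3] 89.3
coaster 1091 [0.4489 0.0688 0.0066] 0.0138 [450.7  71. ] [102.9 104.1] 90.0
lever 763 [ 0.606  -0.1572  0.0841] 0.1275 [ 607.5 -159.4] [69.5 50.6] 33.1
guard corners [[0.6514, 0.1969, 0.07], [0.6381, 0.1153, 0.07]]
box front [[0.5721, 0.2081, 0.05], [0.5573, 0.1241, 0.05]]
tray [[0.5071, 0.3029, 0.015], [0.4679, 0.195, 0.015], [0.3774, 0.2282, 0.015], [0.4175, 0.3385, 0.015]]
```

View pics/pl.png

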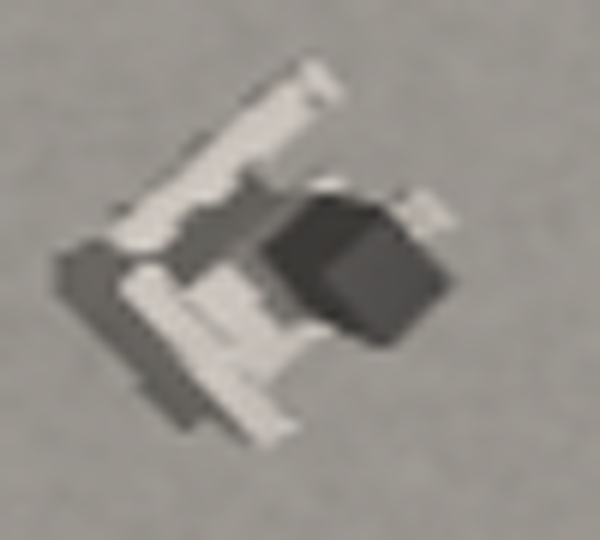

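The crop shows the fork tips at upper right (320,75) and the web at lower left, so the puller's yaw is about -50°. The sizes check out: box 84x84, handle 18x18, cap about 39, tray about 98x117. I'll check reach for all waypoints, hover over the puller and take one close look.

```bash
cat >> h.py <<'E'
PY,BY=np.radians(-50),np.radians(-10.9)
PUL=np.array([.432,-.2566]); CAP=np.array([.6077,.1648]); TRAY=np.array([.4425,.2661]); STAND=np.array([.70,.30])
def R(yaw,s):
    y=s*np.array([-np.sin(yaw),np.cos(yaw),0]); z=np.array([0,0,-1.]); return np.c_[np.cross(y,z),y,z]
def pos(xy,z): return np.array([xy[0],xy[1],z])
def ax(yaw): return np.array([np.cos(yaw),np.sin(yaw)])
def wrist_uv(P,T,Rt):
    c=camera_params("wrist"); M=c["tool_from_camera"]; q=(np.asarray(P)-T)@Rt; q=(q-M[:3,3])@M[:3,:3]
    r=np.linalg.norm(q[:,:2],axis=1); th=np.arctan2(r,q[:,2]); return c["K"][:2,2]+q[:,:2]/r[:,None]*(th*c["K"][0,0])[:,None]
def wrist_plane(uv,z,T,Rt):
    c=camera_params("wrist"); M=c["tool_from_camera"]; e=(np.atleast_2d(uv)-c["K"][:2,2])/c["K"][0,0]; th=np.linalg.norm(e,axis=1)[:,None]
    q=np.c_[e/th*np.sin(th),np.cos(th)]@M[:3,:3].T@Rt.T; o=T+Rt@M[:3,3]; return o+q*((z-o[2])/q[:,2])[:,None]
E
python3 - <<'E'
from h import *
for s in (1,-1):
    print(s)
    for nm,xy,z,yw in (("pul",PUL,.082,PY),("hov",PUL,.20,PY),("pre",CAP-.08*ax(BY),.3,BY),("cap",CAP,.132,BY),("tray",TRAY,.12,BY),("ret",TRAY-.07*ax(BY),.1,BY),("retup",TRAY-.07*ax(BY),.2,BY),("stand",STAND,.082,BY)):
        q=inverse_kinematics(pos(xy,z),R(yw,s)); print(nm,None if q is None else np.round(q,2))
s=-1
if inverse_kinematics(pos(PUL,.2),R(PY,s)) is None: s=1
movep(pos(PUL-.0*ax(PY),.2),R(PY,s))
st=sense(); p,d=camera("wrist"); T,Rt=st["position"],st["tcp_rot"]
uv=wrist_uv([pos(PUL,.094),pos(PUL,.0)],T,Rt); print(s,T,uv,st["time_s"])
cv2.imwrite("pics/w1.png",p[:,:,::-1])
E
```

```text
1
pul [ 0.9   0.49 -0.56  2.07  0.41  0.69  0.77]
hov [ 0.97  0.31 -0.62  1.97  0.23  0.92  0.93]
pre [ 0.45  0.48 -1.17  1.71  0.46  1.26  0.56]
cap [ 0.36  0.79 -1.07  1.72  0.76  1.11  0.43]
tray [ 0.01  0.51 -0.81  2.    0.5   0.83  0.29]
ret [ 0.16  0.66 -1.18  2.12  0.8   0.91 -0.1 ]
retup [ 0.21  0.42 -1.16  2.03  0.47  0.99  0.19]
stand [ 0.08  1.01 -1.02  1.4   0.88  1.22  0.36]
-1
pul [ 0.46  0.43 -0.01  2.09  0.01  0.62 -2.  ]
hov [ 0.53  0.25 -0.09  2.    0.03  0.89 -2.02]
pre [ 0.41  0.44 -1.08  1.72  0.41  1.24 -2.54]
cap [ 0.09  0.6  -0.59  1.74  0.4   0.93 -2.43]
tray [-0.89  0.39  0.33  2.05 -0.19  0.72 -2.2 ]
ret [-0.51  0.36 -0.26  2.15  0.15  0.64 -2.64]
retup [-1.02  0.19  0.33  2.09 -0.08  0.87 -2.4 ]
stand [-0.13  0.84 -0.57  1.41  0.48  1.03 -2.55]
-1 [ 0.4319111  -0.25745213  0.20013786] [[254.79202989 200.02965339]
 [255.11363404 169.66427917]] 1.875
```

View pics/w1.png

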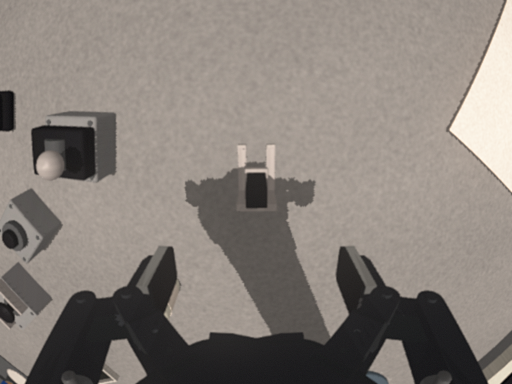

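The wrist view shows the puller in the middle. Its prongs point up (tips at (242,147) and (270,147)) and the black handle top is near (256,198), within about 2 px of prediction. The yaw is confirmed, so I'll grasp.

Run:
```python
from h import *
im=cv2.imread("pics/w1.png"); print(im[165:216:2,256].mean(1).round().astype(int).tolist())
s=-1; st=sense()
print("back edge",wrist_plane([256,207.5],.094,st["position"],st["tcp_rot"])[0], "expected",PUL-.009*ax(PY))
move_l(pos(PUL,.082),R(PY,s),feed=.08)
command_gripper(0.0,60); st=sense(); print(st["finger_gap"],st["gripper_force"],st["position"],st["wrist_force"])
move_l(pos(PUL,.25),feed=.1)
st=sense(); print(st["finger_gap"],st["gripper_force"],st["wrist_force"],st["time_s"])
pre=CAP-.085*ax(BY)
movep(pos(pre,.27),R(BY,s))
st=sense(); p,d=camera("wrist"); T,Rt=st["position"],st["tcp_rot"]; print(T,st["joint_pos"].round(2) if hasattr(st["joint_pos"],'round') else st["joint_pos"],st["time_s"])
print(wrist_uv([pos(CAP,.078),pos(CAP+.035*ax(BY),.07)],T,Rt))
cv2.imwrite("pics/w2.png",p[:,:,::-1]); np.savez("pics/w2.npz",p=p,T=T,Rt=Rt)
```

```text
[87, 103, 178, 190, 57, 41, 40, 40, 39, 39, 37, 38, 39, 38, 38, 37, 36, 36, 35, 35, 34, 42, 101, 93, 85, 84]
back edge [ 0.42698992 -0.25234772  0.094     ] expected [ 0.42621491 -0.2497056 ]
0.017159060137812723 58.554993867874146 [ 0.43207356 -0.25666742  0.08208121] [-0.21991647  0.15470515  1.74297882]
0.01761163346229691 58.430278301239014 [-0.57243135  0.70581834 -1.68936273] 6.0083
[0.52479177 0.17872986 0.26973348] [-0.    0.3  -0.5   1.78  0.16  1.1  -2.32] 7.65
[[252.45994126  91.80740902]
 [252.39112917  59.14821488]]
```

View pics/w2.png

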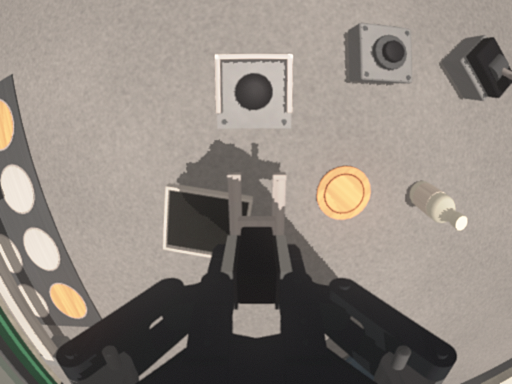

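The guard's box is aligned, with the cap at (254,91), within 1.5 px of prediction. The puller hangs straight, with its tips at about (235,177) and (279,177). I'll check the fork in the tool frame and compare it with the cap.

Run:
```python
from h import *
f=np.load("pics/w2.npz"); p,T,Rt=f["p"],f["T"],f["Rt"]
for r in (176,180,188,196,204): 
    x=p[r,220:295].mean(1); b=np.where(x>145)[0]+220; print(r,b.tolist())
z=T[2]-.082+.004
def tl(uv,z): return ((wrist_plane(uv,z,T,Rt)-T)@Rt*1000).round(1)
print(tl([[228,176],[242,176],[273,176],[287,176]],z+.003))
g=p[40:135,205:305].mean(2)
print("cap",tl([[254,91]],.074), "guard", tl([[216,55],[293,55],[216,112],[293,112]],.07))
m=(p[70:112,230:278].mean(2)<45).astype(np.uint8); M=cv2.moments(m,True); print(M["m10"]/M["m00"]+230,M["m01"]/M["m00"]+70,M["m00"])
```

```text
176 [227, 228, 229, 230, 231, 232, 233, 234, 235, 236, 237, 238, 239, 240, 273, 274, 275, 276, 277, 278, 279, 280, 281, 282, 283, 284, 285, 286, 287, 288, 289, 290, 291, 292, 293, 294]
180 [238, 239, 240, 260, 261, 262, 263, 264, 265, 266, 267, 268, 269, 270, 271, 272, 273, 274, 275, 276, 277, 278, 279, 280, 281, 282, 283, 284, 285, 286, 287, 288, 289, 290, 291, 292, 293, 294]
188 [268, 269, 270, 271, 272, 273, 274, 275, 276, 277, 278, 279, 280, 281, 282, 283, 284, 285, 286, 287, 288, 289, 290, 291, 292, 293, 294]
196 [272, 273, 274, 275, 276, 277, 278, 279, 280, 281, 282, 283, 284, 285, 286, 287, 288, 289, 290, 291, 292, 293, 294]
204 [278, 279, 280, 281, 282, 283, 284, 285, 286, 287, 288, 289, 290, 291, 292, 293, 294]
[[ 28.2 -17.9  75. ]
 [ 28.1  -8.4  75. ]
 [ 28.1  12.5  75. ]
 [ 28.1  22.1  75. ]]
cap [[ 84.9  -1.  195.7]] guard [[124.4 -40.7 199.7]
 [124.2  39.7 199.8]
 [ 62.9 -41.5 199.7]
 [ 62.8  40.4 199.8]]Traceback (most recent call last):
  File "<stdin>", line 10, in <module>
ZeroDivisionError: float division by zero
```

Run:
```python
from h import *
pre=CAP-.085*ax(BY)
move_l(pos(pre,.136),R(BY,-1),feed=.1)
st=sense(); p,d=camera("wrist"); T,Rt=st["position"],st["tcp_rot"]; print(T,st["wrist_force"],st["time_s"])
np.savez("pics/w3.npz",p=p,d=d,T=T,Rt=Rt)
print(wrist_uv([pos(CAP,.078),T+Rt@[.028,0,.075]],T,Rt))
cv2.imwrite("pics/w3.png",cv2.resize(p[0:240,130:390,::-1],(780,720))[:600])
```

```text
[0.52466792 0.18113804 0.1366732 ] [ 0.26818165  0.20409302 -1.69328165] 9.1917
[[254.87600208  91.36411401]
 [254.45662093 176.16723254]]
```

View pics/w3.png

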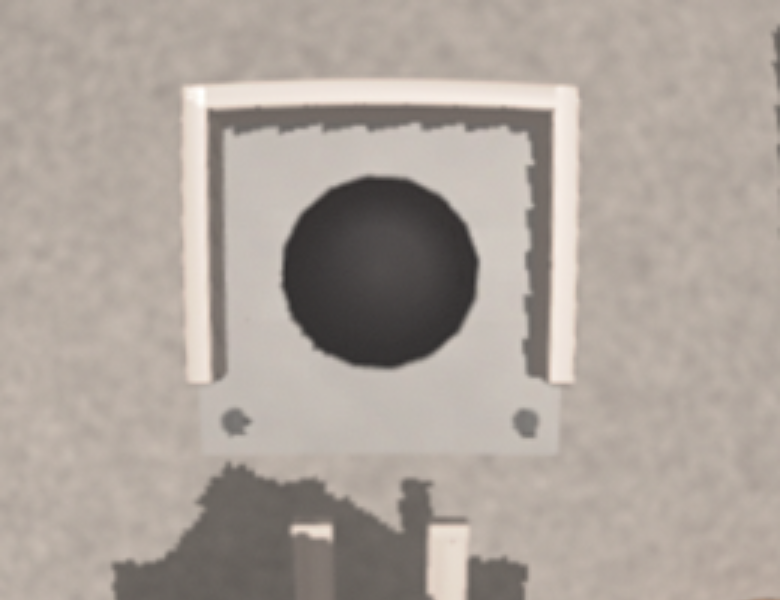

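The close view shows the prong centreline at crop x=380, the cap centre at 380.5 and the guard centre at 380, so the fork is laterally aligned and square. Now I'll compute the travel, insert, check and lift.

Run:
```python
from h import *
f=np.load("pics/w3.npz"); T,Rt=f["T"],f["Rt"]
def tl(u,v,z): return ((wrist_plane([130+u/3,v/3],z,T,Rt)-T)@Rt)[0]
a,b=tl(380,176,.068),tl(380,368,.068); tip=tl(312,522,T[2]-.082+.007)
l,r=tl(282,272,.068),tl(479,272,.068)
c=(a+b)/2; trav=c[0]-(tip[0]-.028); print("len",a[0]-b[0],"wid",r[1]-l[1],"cap",c,"tip",tip,"travel",trav)
assert .076<trav<.09
tgt=T+Rt@np.array([trav,0,0]); tgt[2]=.136
hit=move_l(tgt,R(BY,-1),feed=.05,until_force=6)
st=sense(); p,d=camera("wrist"); print(hit,st["position"],tgt,st["wrist_force"],st["time_s"])
cv2.imwrite("pics/w4.png",cv2.resize(p[0:240,130:390,::-1],(650,600)))
```

```text
len 0.0403188529880282 wid 0.04060648251747092 cap [0.08498976 0.00145813 0.06877748] tip [ 0.02953245 -0.01381804  0.07504649] travel 0.08345731354002153
False [0.60637484 0.16548386 0.13605221] [0.60662027 0.16536068 0.136     ] [-0.31561152  0.45346739 -2.14351644] 11.0667
```

View pics/w4.png

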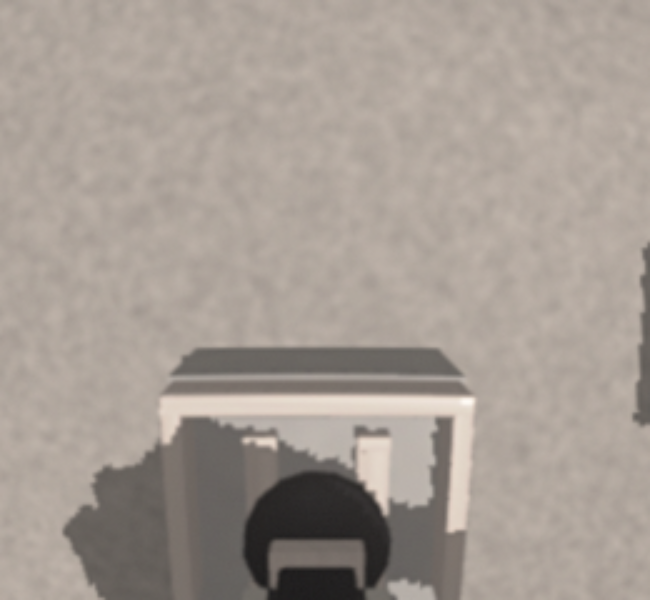

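The fork is in. The tips are visible past the cap rim at (260,440) and (373,440), symmetric about the stem, with no contact force. Lifting now.

Run:
```python
from h import *
st=sense(); t=np.array(st["position"])
for z in (.142,.147,.152,.165,.20,.25):
    t[2]=z; move_l(t,feed=.03 if z<.16 else .06); s=sense(); print(z,s["position"][2].round(4),np.round(s["wrist_force"],1),round(s["finger_gap"],4))
print(s["time_s"])
p,d=camera("wrist"); q,_=camera("scene")
cv2.imwrite("pics/w5.png",np.hstack([cv2.resize(p[120:300,170:350,::-1],(400,400)),cv2.resize(q[150:310,230:390,::-1],(400,400))]))
```

```text
0.142 0.1425 [-0.2  1.4 -2.3] 0.0173
0.147 0.1467 [-0.7  0.2 -3.6] 0.017
0.152 0.153 [-0.2  0.4 -2.2] 0.0174
0.165 0.1661 [-1.1  0.7 -3.1] 0.0171
0.2 0.1999 [ 0.7  0.1 -1.5] 0.0175
0.25 0.2495 [-0.3  0.2 -1. ] 0.0173
14.1833
```

View pics/w5.png

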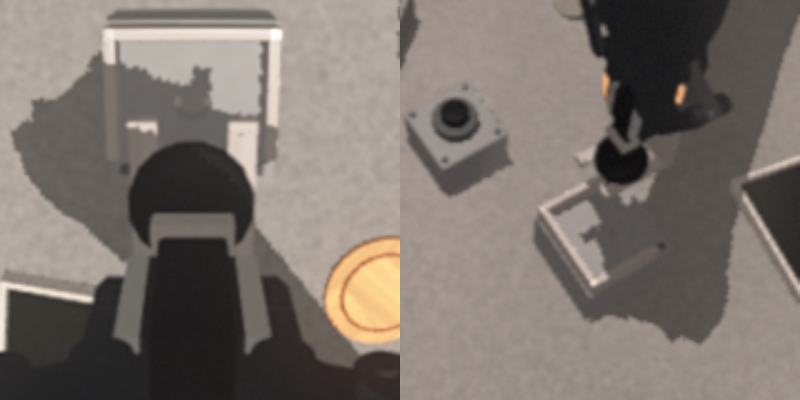

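The cap has popped out and rides on the fork between the lips and the web, and the box hole is empty. Next I'll carry it to the tray, lower it and withdraw.

Run:
```python
from h import *
Y=np.radians(-45); c=TRAY-.0015*ax(Y); s=-1
ret=c-.085*ax(Y)
for z in (.111,.25): print(inverse_kinematics(pos(ret,z),R(Y,s)))
move_l(pos(c,.25),R(Y,s),feed=.10)
move_l(pos(c,.135),feed=.06); move_l(pos(c,.111),feed=.02); sleep(.3)
st=sense(); print(st["position"],np.round(st["wrist_force"],1),st["time_s"])
p,d=camera("wrist"); q,_=camera("scene"); cv2.imwrite("pics/w6.png",np.hstack([cv2.resize(p[120:300,170:350,::-1],(400,400)),cv2.resize(q[180:300,330:450,::-1],(400,400))]))
```

```text
[-1.48960604  0.52877425  0.91776887  2.11238732 -0.60305185  0.78449299
 -2.5465334 ]
[-1.77782769  0.40962967  1.28549166  1.98688654 -0.44874336  1.07778923
 -2.6486523 ]
[0.44142648 0.26717811 0.1110437 ] [ 0.4  0.7 -2.1] 20.9333
```

View pics/w6.png

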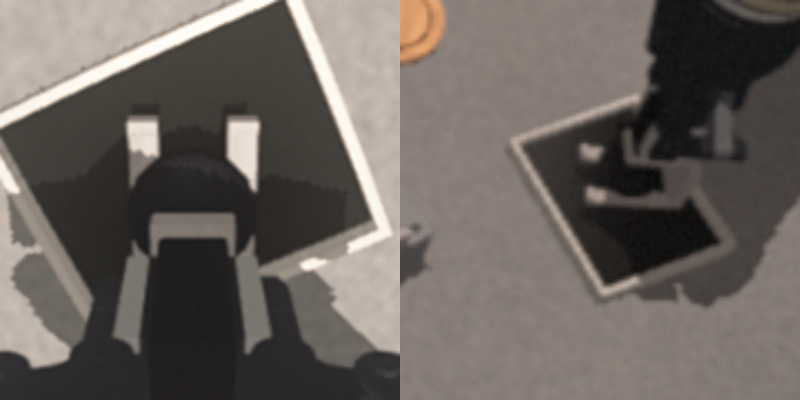

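The cap is over the tray interior and the fork is above the floor, inside the walls. The head has risen relative to the prongs, so the stem is standing. Withdrawing and then standing the puller.

Run:
```python
from h import *
Y=np.radians(-45); c=TRAY-.0015*ax(Y); s=-1
ret=c-.078*ax(Y)
move_l(pos(ret,.111),feed=.035)
st=sense(); print(st["position"],np.round(st["wrist_force"],1),st["time_s"])
move_l(pos(ret,.20),feed=.1)
q0=inverse_kinematics(pos(STAND,.25),R(Y,s)); print(q0)
move_l(pos(STAND,.20),R(Y,s),feed=.12)
p,_=camera("top"); 
cv2.imwrite("pics/w7.png",cv2.resize(p[130:330,60:310,::-1],(750,600)))
print(sense()["time_s"])
```

```text
[0.38640447 0.32218012 0.11101589] [ 0.9  0.4 -1.9] 23.4083
[-0.95009877  0.76677467  0.91206153  1.33505901 -0.60147256  1.3235327
 -2.39055011]
27.275
```

View pics/w7.png

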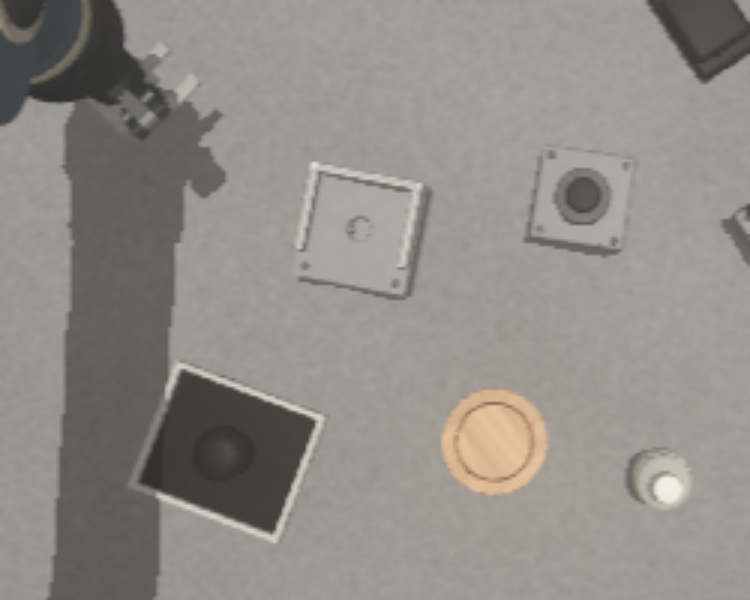

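The cap stands near the tray's middle at (222,453), and the bystanders haven't moved. Setting the puller down.

Run:
```python
from h import *
move_l(pos(STAND,.092),feed=.1)
hit=move_l(pos(STAND,.078),feed=.012,until_force=3)
st=sense(); print(hit,st["position"],np.round(st["wrist_force"],1))
command_gripper(.05); sleep(.3)
t=np.array(st["position"]); t[2]=.082
move_l(pos(STAND,.30),feed=.08); command_gripper(.085)
T=np.array(sense()["position"]); st=sense()
p,_=camera("wrist"); q,d=camera("top"); X=cloud("top",d)
n=(abs(X[...,0]-STAND[0])<.05)&(abs(X[...,1]-STAND[1])<.05)&(X[...,2]>.08)&(X[...,2]<.12); print("handle pts top",X[n].mean(0) if n.any() else None)
cv2.imwrite("pics/w8.png",p[:,:,::-1]); print(st["position"],st["time_s"],wrist_uv([pos(STAND,.094)],st["position"],st["tcp_rot"]))
```

```text
True [0.6999356  0.29992583 0.08223445] [-1.5  0.   4.9]
handle pts top [0.69893996 0.29797991 0.09357989]
[0.6999973  0.30001928 0.29996721] 33.3583 [[255.08980011 167.44265805]]
```

View pics/w8.png

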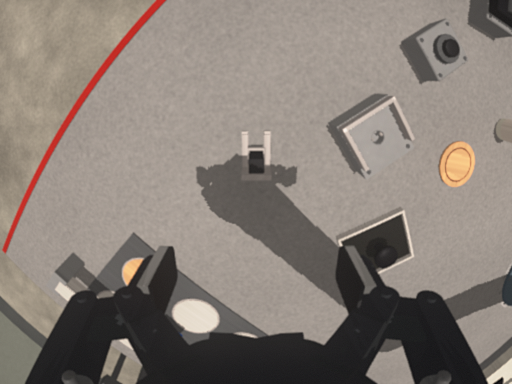

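The puller stands upright on the deck at (256,162) with its handle top at 94 mm, and the cap is in the tray at (380,255). Handing in.

```bash
python3 -c "
from rig import *
print(finish_job())"
```

```text
the job is handed in; nothing more can be done
None
```

The cap was pulled and left standing in the tray, the puller stands upright on the deck, and the job was handed in at about 33 s with no result reported back.

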